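# Vent the gas manifold and push the test coupler onto its angled nipple

## Task

Vent the small gas manifold by pressing its red plunger straight down to its stop and letting it spring back up. Then pick up the steel test coupler, push it squarely onto the manifold's leaning brass nipple until it snaps over it and the yellow spring collar is fully down at its stop, and finish still gripping the coupler and pressing it against the collar's spring. Leave the flask, the beaker and the rubber stopper where they stand.

Things in the scene. Friction and masses are not known exactly. Their poses are not given: they have to be found in the camera images.
- manifold: Manifold fixed on the worktop: steel base plate 110 x 190 x 10 mm with an aluminium block 64 x 160 mm, top 50 mm above the worktop. Origin at the centre of the plate's underside; z up, -x side faces the robot (its yaw about -0.7 to -0.1 rad). Red vent plunger on the block toward +y, leaning nipple toward -y, 90 mm apart in y.
- vent_top (a point): Centre of the top of the red vent plunger: vertical spring plunger, head 30 mm wide, 13 mm high, top 99 mm above the worktop when up. The point moves with it. Travel 10 mm straight down; 3 N to start, 8 N at the stop; springs back when released.
- vent (a joint): Vent plunger travel in m: 0 up, 0.010 down at its stop.
- nipple_base (a point): Fixed point on the nipple's axis, level with the top face of the raised yellow collar, 88 mm above the worktop. z points outward along the nipple, leaning 0.35 rad from vertical toward the manifold's -x (the robot); y is the manifold's y. A fully seated coupler has its mouth 8 mm beyond this point along -z; it snaps at about 3 to 5.5 mm.
- nipple_tip (a point): Centre of the flat end (9 mm across) of the brass nipple, 22 mm from nipple_base along z; same axes. The nipple is 15.6 mm in diameter below an 8 mm long taper; two sprung detent balls stand out at its sides, 9.5 mm above nipple_base, and snap into a groove in the coupler.
- collar (a joint): Travel in m of the yellow spring collar (37 mm diameter, 10 mm thick) round the nipple's foot: 0 up, 0.008 pushed along the axis to its stop by the coupler's rim. Spring: 3.5 N to start, 9 N at the stop. Riding over the detent takes about 10 N, dropping at the snap. If let go, the snapped coupler stays on but the collar rises to about 0.004: keep pressing.
- coupler: Loose steel coupler, about 160 g, 84 mm tall, standing mouth down. Round about z: lower 36 mm a ribbed sleeve of 41 mm diameter with a flat shoulder; above it a smooth 28 mm handle with blue end cap. Origin: centre of the mouth; z toward the blue end. Socket 28 mm wide at the mouth, narrows to 18.4 mm within 9 mm, 32 mm deep.
- coupler_mouth (a point): Centre of the coupler's mouth (its open lower face); same axes as the coupler.
- coupler_grip (a point): Point on the coupler's axis 62 mm from the mouth, at the middle of the 28 mm handle: grip here from above; fingertips must stay above the shoulder, 26 mm below this point.
- flask: Conical glass flask with yellow contents, 65 mm wide, 104 mm tall; origin under its centre. Leave alone.
- stopper: Red rubber stopper, 26 mm wide, 25 mm tall; origin under its centre. Leave alone.
- beaker: Small clear beaker, 57 mm wide, 68 mm tall; origin under its centre. Leave alone.

How it is judged (in metres and radians):
On the way, in this order (a step that is already met when the one before it is completed fails the run):
1. the red vent plunger is pressed down to its stop (value of joint vent above 0.0088 m), for 0.1 s.
2. the vent plunger has sprung back up (value of joint vent below 0.002 m), for 0.1 s.
3. the coupler is pushed squarely home on the nipple, snapped over the detent, with the collar down, and gripped (value of joint collar above 0.006 m and z of coupler_mouth in the frame of nipple_base below -0.0055 m and x of coupler_mouth in the frame of nipple_base between -0.0035 and 0.0035 m and y of coupler_mouth in the frame of nipple_base between -0.0035 and 0.0035 m and angle between the z axis of coupler and the z axis of nipple_base, either way round below 0.12 rad and contact force between coupler and manifold above 4 N and contact force between the fingers and coupler above 2 N), for 0.3 s.
At the end, for the whole second after the job is handed in: Ends holding: fingers on the coupler (>2 N), its axis within 0.12 rad of the nipple's, mouth within 3.5 mm of the axis in x and y and over 5.5 mm past the raised collar face; collar over 6 of 8 mm down, pressed with >4 N; vent plunger up (<2 mm) (all of step 3 and value of joint vent below 0.002 m); the arm keeps its last pose, push and grip.
It fails at once if the flask is pushed away or knocked over (distance of flask from where it was at the start of the episode above 0.03 m or angle between flask's own z axis and vertical above 0.3 rad).
It fails at once if the stopper is pushed away or knocked over (distance of stopper from where it was at the start of the episode above 0.03 m or angle between stopper's own z axis and vertical above 0.3 rad).
It fails at once if the beaker is pushed away or knocked over (distance of beaker from where it was at the start of the episode above 0.03 m or angle between beaker's own z axis and vertical above 0.3 rad).
It also fails if it takes over 56 s, if anything falls off the work surface, if the arm or the gripper's body presses on something with over 40 N, if the wrist force passes 120 N, or if a joint passes its speed limit or range.

## Robot

A 6-joint arm with a two-finger parallel gripper is mounted at the origin on a cart in front of the work surface, level with it; the furniture and walls round the work are solid. World frame = base frame: x ahead of the robot, y to its left, z up, the work surface at z = 0. Lengths are in mm, angles in rad, forces in N, time in s.
With the tool pointing down it reaches from about 350 to 850 mm from the base axis. Payload 8.1 kg.
Tool frame: the origin (TCP) lies midway between the tips of the shut fingers; the grasp point (between the pads) lies 19 mm behind it (robot.grasp_offset is the distance from the TCP to the grasp point, in mm); z points along the fingers, y is the line along which they close (so a half turn about z gives the same grasp; the last joint's range is limited). The gripper opens to 85 mm and grips with 20 to 120 N. Pads are 22 mm wide; open, the fingers measure 114 mm over their backs; the gripper's body (76 mm by 85 mm) begins 54 mm behind the grasp point. The pads swing forward as they close: fully open they stand 13 mm farther back than shut.
Start: joints at [1.138, 0.13, 1.488, -0, 1.523, -0.085], TCP at [204.477, 564.087, 231.292] pointing down, gripper open.
Joint ranges: [-2.96, 2.96], [-0.89, 2.26], [0.02, 2.5], [-1.34, 4.48], [0, 2.73], [-2.66, 2.66]. Speed limits (rad/s): [2.39, 2.39, 2.79, 3.14, 3.14, 3.14].

## Interface

Orientations are given as a 3x3 rotation matrix whose columns are the frame's x, y, z axes.
In Python, from plant import robot gives the robot as it stands. The module is installed in compiled form; this text tells all that it offers.
- The arm moves only by the shell command python3 -m handwheel 'ROWS' [OPENING] [FORCE]. ROWS is JSON, a list of rows, each an object with "slide": the shift along the tool's x, y, z in m, a list of three; "turn": the turn about the tool's z in degrees. In form: [{"slide": [x, y, z], "turn": turn}, ...]. A call has 1 to 8 rows; each row is the pose to reach, as a shift and turn from the pose commanded when the call began, along the tool's axes at that moment; what a row does not reach only later rows make up. A row lasts 1/12 s, in which the tool goes at most 41.7 mm and 7.16 degrees, less where a joint would pass 70% of its speed; a pose out of reach is approached as far as the arm can. A call with a gripper value outside its range is refused whole. OPENING is the opening, from 0 (shut) to 1 (fully open), set as the call begins (- or left out, the last holds). The fingers move at their own pace and stop on an object; FORCE is the grip in N (left out, the last holds). Time passes only in rows, so rows that repeat a pose let the fingers close. It gives the time, the measured TCP pose, the force, the opening and the grip force at its end, in the units of the state.
- robot.observe(): the state, without advancing time (a new reading comes with each control period).
- robot.snapshot(name): name is "scene" or "top" or "wrist"; returns a dict with "img" (420x560x3 uint8, blue, green, red), "K" (3x3 intrinsics, pixels), "k1" (the pictures are not rectified: a ray, as slopes to the right and down, at radius r is drawn at 1 + k1 r^2 times it, then the intrinsics apply), "rvec" (rotation vector, rad) and "tvec" (3), from world to camera coordinates, as OpenCV has them; the wrist camera has in their place "mount" (4x4, takes a point from camera to tool coordinates, whose origin is the TCP and whose axes are the flange's). Camera axes: x right, y down, z forward; pixel columns grow to the right and rows downward; lengths in mm; the calibration is good to about 2 mm. A picture is of the moment at which its call begins: read the wrist's pose just before it. There is no depth.
- robot.close_job(): hands the job in; it is judged then, once.
The state is a dict: "clock": time; "joint_positions": joint angles; "joint_velocities": joint speeds; "joint_torque": joint torques, N m; "tool_pos": TCP position; "eef_rot": TCP orientation; "ft_force": force on the tool from outside, world axes, zero at the start; "wrist_torque": the same for the moment, N m; "finger_gap": finger opening in mm; "grip_force": force on a finger pad.
Only numpy, scipy, OpenCV 4.12 (cv2) and the standard library are available. Lean on these libraries where they do the work, as an engineer would, in place of code of your own. Each camera call takes 0.05 s, during which the arm holds its last target. There are 200 camera calls.

## Working session

There is one attempt and no reset: what is moved stays moved. The work goes in short steps, Python scripts to look and compute and a shell command to move; the robot and the scene stay as the last step left them, time stands still between calls to the robot, and variables do not carry over. Pictures are saved under pics/ and viewed, at most 10 in all, crops included, and the job is handed in when it is done.

```bash
mkdir -p pics
cat > h.py <<'E'
import numpy as np, cv2
from plant import robot
def snap(n):
    s=robot.observe(); d=robot.snapshot(n)
    if 'mount' in d:
        T=np.eye(4);T[:3,:3]=np.array(s['eef_rot']);T[:3,3]=s['tool_pos']
        C=T@np.array(d['mount']); d['R']=C[:3,:3];d['o']=C[:3,3]
    else:
        R=cv2.Rodrigues(np.array(d['rvec'],float))[0]; d['R']=R.T; d['o']=-R.T@np.array(d['tvec'],float).ravel()
    return d
def ray(d,p):
    K=np.array(d['K']);q=np.array([(p[0]-K[0,2])/K[0,0],(p[1]-K[1,2])/K[1,1]]);u=q.copy()
    for _ in range(30): u=q/(1+d['k1']*(u@u))
    v=d['R']@np.array([u[0],u[1],1]); return d['o'],v/np.linalg.norm(v)
def onz(d,p,z):
    o,v=ray(d,p); return o+v*(z-o[2])/v[2]
def proj(d,X):
    c=d['R'].T@(np.array(X,float)-d['o']); u=c[:2]/c[2]; u=u*(1+d['k1']*(u@u)); K=np.array(d['K'])
    return np.array([K[0,0]*u[0]+K[0,2],K[1,1]*u[1]+K[1,2]])
def tri(L):
    A=np.zeros((3,3));b=np.zeros(3)
    for o,v in L: P=np.eye(3)-np.outer(v,v);A+=P;b+=P@o
    X=np.linalg.solve(A,b); return X,[np.linalg.norm((np.eye(3)-np.outer(v,v))@(X-o)) for o,v in L]
E
python3 - <<'E'
from h import *
for n in ('scene','top','wrist'):
    d=snap(n); cv2.imwrite(f'pics/{n}0.png',d['img']); print(n,d['o'].round(),d['R'].round(2).tolist(),np.array(d['K']).round(0).tolist(),d['k1'])
s=robot.observe(); print(np.round(s['eef_rot'],3),s['clock'])
E
python3 -c "
import cv2,numpy as np
a=[cv2.imread(f'pics/{n}0.png') for n in('scene','top')]
"
```

```text
scene [  36. -448.  751.] [[0.66, -0.52, 0.55], [-0.75, -0.45, 0.48], [-0.01, -0.73, -0.68]] [[395.0, 0.0, 285.0], [0.0, 395.0, 205.0], [0.0, 0.0, 1.0]] 0.0030784466644536526
top [ 301.   40. 1263.] [[-0.11, -0.97, 0.21], [-0.99, 0.11, -0.02], [-0.0, -0.21, -0.98]] [[388.0, 0.0, 274.0], [0.0, 388.0, 210.0], [0.0, 0.0, 1.0]] -0.10512957550635532
wrist [133. 590. 373.] [[0.34, 0.9, 0.28], [0.94, -0.32, -0.1], [-0.0, 0.3, -0.95]] [[357.0, 0.0, 278.0], [0.0, 357.0, 210.0], [0.0, 0.0, 1.0]] -0.031215974348568615
[[-0.94   0.341 -0.001]
 [ 0.341  0.94  -0.001]
 [ 0.    -0.001 -1.   ]] 0.15
```

View pics/scene0.png

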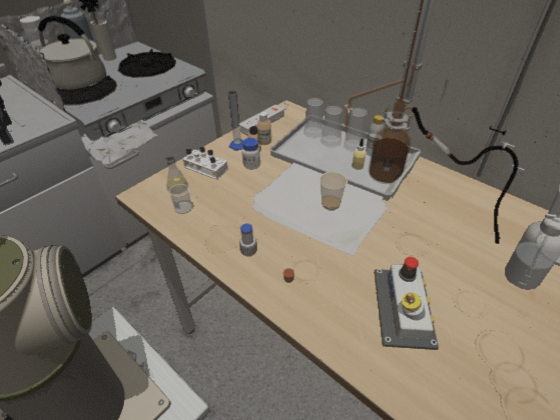

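View pics/top0.png

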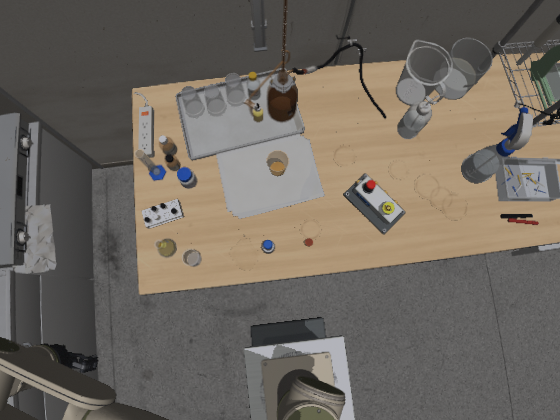

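The scene picture shows the coupler (blue cap) at (247,229), the stopper at (289,275), and the manifold with its red plunger at (411,263) and yellow collar at (411,300). In the top picture they are at (268,245), (308,242), (370,186) and (388,208). The flask and beaker are well to the left.

Run:
```python
from h import *
D={n:snap(n) for n in('scene','top')}
H={n:cv2.cvtColor(D[n]['img'],cv2.COLOR_BGR2HSV) for n in D}
def blob(n,lo,hi,c,r):
    m=cv2.inRange(H[n],lo,hi); k=np.zeros_like(m); cv2.circle(k,c,r,255,-1); m&=k
    N,l,st,ce=cv2.connectedComponentsWithStats(m); i=1+np.argmax(st[1:,4]); return ce[i],st[i]
def both(name,lo,hi,cs,ct,r=16):
    a,sa=blob('scene',lo,hi,cs,r);b,sb=blob('top',lo,hi,ct,r)
    X,e=tri([ray(D['scene'],a),ray(D['top'],b)]);print(name,a.round(1),sa,b.round(1),sb,X.round(1),np.round(e,1))
both('cap',(105,120,40),(130,255,255),(247,229),(268,245))
both('red',(0,150,80),(8,255,255),(411,263),(370,186))
both('collar',(22,120,80),(35,255,255),(411,300),(388,208))
both('stop',(0,100,40),(8,255,255),(289,275),(308,242))
a=D['scene']['img'][230:350,350:460];b=D['top']['img'][150:240,330:430];c=D['scene']['img'][210:290,220:310];
f=lambda x:cv2.resize(x,(400,300),interpolation=cv2.INTER_CUBIC)
d=D['top']['img'][225:275,245:330]
cv2.imwrite('pics/crop1.png',np.vstack([np.hstack([f(a),f(b)]),np.hstack([f(c),f(d)])]))
```

```text
cap [246.  227.7] [242 224   9   8  63] [267.5 244.1] [263 240   9   9  63] [455.2  44.5  80.8] [0.6 0.6]
red [410.9 262.5] [405 257  13  12 125] [370.5 184.1] [366 180   9   9  60] [ 604.8 -298.8   91.5] [0.8 0.8]
collar [411.4 302.5] [402 293  19  18 196] [388.  207.5] [383 202  11  12  89] [ 526.  -345.    79.3] [0.9 0.9]
stop [288.3 272.6] [284 269  10   8  62] [308.6 241.8] [305 238   8   8  45] [454.5 -87.2  23.6] [0.9 0.9]
```

View pics/crop1.png

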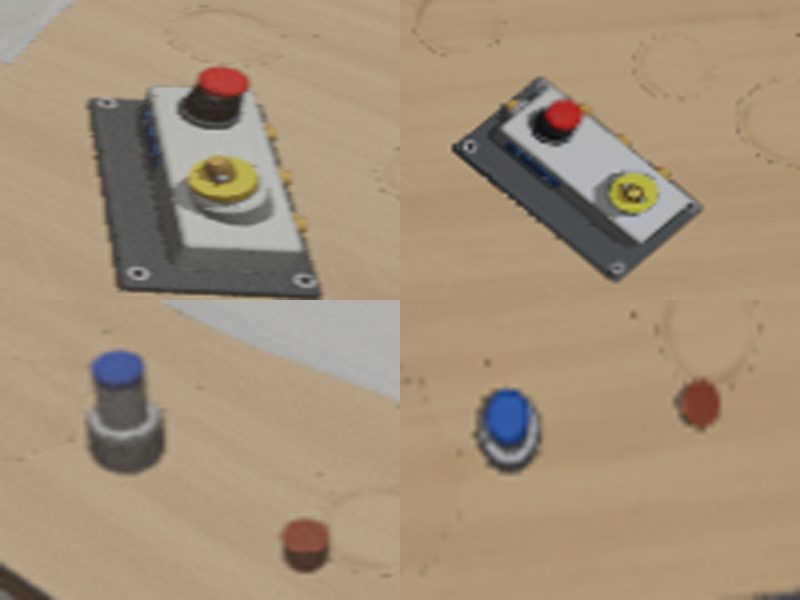

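```bash
python3 -m handwheel '[{"slide":[-0.03,-0.03,-0.02],"turn":0},{"slide":[-0.055,-0.06,-0.03],"turn":0},{"slide":[-0.08,-0.09,-0.03],"turn":0},{"slide":[-0.105,-0.12,-0.03],"turn":0},{"slide":[-0.13,-0.15,-0.03],"turn":0},{"slide":[-0.155,-0.18,-0.03],"turn":0},{"slide":[-0.18,-0.21,-0.03],"turn":0},{"slide":[-0.207,-0.24,-0.03],"turn":0}]' 0 && python3 -m handwheel '[{"slide":[-0.027,-0.03,0],"turn":0},{"slide":[-0.054,-0.06,0],"turn":0},{"slide":[-0.08,-0.09,0],"turn":0},{"slide":[-0.107,-0.12,0],"turn":0},{"slide":[-0.135,-0.15,0],"turn":0},{"slide":[-0.16,-0.18,0],"turn":0},{"slide":[-0.188,-0.21,0],"turn":0},{"slide":[-0.215,-0.24,0],"turn":0}]'
```

```text
clock: 0.92
tool_pos: [317.2, 266.3, 261.3]
eef_rot: [[-0.94, 0.34, 0.0], [0.34, 0.94, 0.0], [-0.0, 0.0, -1.0]]
ft_force: [0.7, -0.0, -0.0]
finger_gap: 0.3
grip_force: 0.0
clock: 1.58
tool_pos: [437.9, -33.2, 261.5]
eef_rot: [[-0.94, 0.341, 0.001], [0.341, 0.94, -0.0], [-0.001, 0.0, -1.0]]
ft_force: [0.4, 0.6, -0.0]
finger_gap: -0.0
grip_force: 0.0
```

```bash
python3 -m handwheel '[{"slide":[-0.027,-0.028,0],"turn":4},{"slide":[-0.054,-0.057,0],"turn":8},{"slide":[-0.08,-0.085,0],"turn":12},{"slide":[-0.107,-0.114,0],"turn":16},{"slide":[-0.135,-0.142,0],"turn":20},{"slide":[-0.16,-0.17,0],"turn":20},{"slide":[-0.188,-0.2,0],"turn":20},{"slide":[-0.213,-0.228,0],"turn":20}]' && python3 -m handwheel '[{"slide":[0,0,0],"turn":0},{"slide":[0,0,0],"turn":0},{"slide":[0,0,0],"turn":0}]'
python3 - <<'E'
from h import *
d=snap('wrist'); cv2.imwrite('pics/w1.png',d['img']); np.save('w1.npy',d,allow_pickle=True)
E
```

```text
clock: 2.25
tool_pos: [560.6, -320.1, 260.8]
eef_rot: [[-0.767, 0.642, -0.0], [0.642, 0.767, 0.0], [0.0, -0.0, -1.0]]
ft_force: [1.0, 0.2, -0.5]
finger_gap: 0.3
grip_force: 0.0
clock: 2.5
tool_pos: [559.9, -317.7, 260.7]
eef_rot: [[-0.767, 0.642, -0.001], [0.642, 0.767, 0.001], [0.001, 0.0, -1.0]]
ft_force: [0.3, -0.1, 0.8]
finger_gap: -0.2
grip_force: 0.0
```

View pics/w1.png

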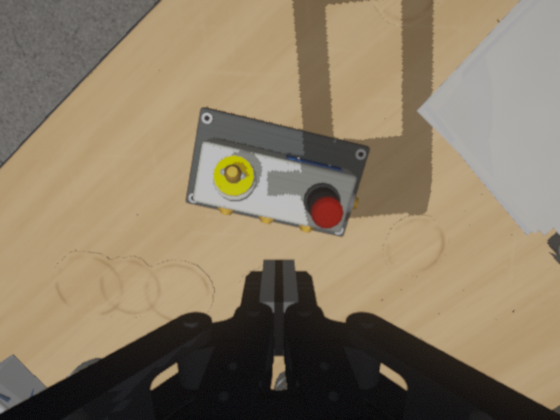

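The wrist view shows the plate screws at (207,118), (361,154), (193,198) and (338,231), the red head at (326,212), and the collar at (235,175) with the brass tip at about (233,172).

```bash
cat >> h.py <<'E'
def cen(d,lo,hi,c,r,rect=False):
    m=cv2.inRange(cv2.cvtColor(d['img'],cv2.COLOR_BGR2HSV),lo,hi);k=np.zeros_like(m);cv2.circle(k,c,r,255,-1);m&=k
    cs,_=cv2.findContours(m,cv2.RETR_EXTERNAL,cv2.CHAIN_APPROX_NONE);q=max(cs,key=cv2.contourArea);e=cv2.fitEllipse(cv2.convexHull(q));return np.array(e[0]),e
RED=((0,150,60),(8,255,255));RED2=((172,150,60),(180,255,255));YEL=((22,120,80),(35,255,255))
E
python3 - <<'E'
from h import *
d=np.load('w1.npy',allow_pickle=True).item()
for p in [(207,118),(361,154),(193,198),(338,231)]: print(onz(d,p,12)[:2].round(1))
a,b,c,e=[onz(d,p,12)[:2] for p in [(207,118),(361,154),(193,198),(338,231)]]
y=(b-a)+(e-c); print('yaw',np.arctan2(-y[0],y[1]),'centre',(a+b+c+e)/4,'sizes',[np.linalg.norm(v).round(1) for v in(b-a,e-c,a-c,b-e)])
r,el=cen(d,*RED,(326,212),25);print(r,el,onz(d,r,99).round(1))
r,el=cen(d,*YEL,(234,175),30);print(r,el,onz(d,r,86).round(1))
c=cv2.resize(d['img'][140:250,185:365],None,fx=4.4,fy=4.4,interpolation=cv2.INTER_CUBIC);cv2.imwrite('pics/w1c.png',c)
E
```

```text
[ 467.5 -339.9]
[ 603.7 -236.6]
[ 521.8 -412.6]
[ 659.3 -310.2]
yaw -0.9263513833438298 centre [ 563.09380165 -324.84231641] sizes [np.float64(170.9), np.float64(171.4), np.float64(90.8), np.float64(92.3)]
[326.47332764 211.63774109] ((326.47332763671875, 211.6377410888672), (30.888694763183594, 31.242841720581055), 55.31073760986328) [ 603.  -297.9   99. ]
[233.40786743 175.14855957] ((233.40786743164062, 175.1485595703125), (39.885658264160156, 40.018798828125), 148.43922424316406) [ 526.1 -342.6   86. ]
```

View pics/w1c.png

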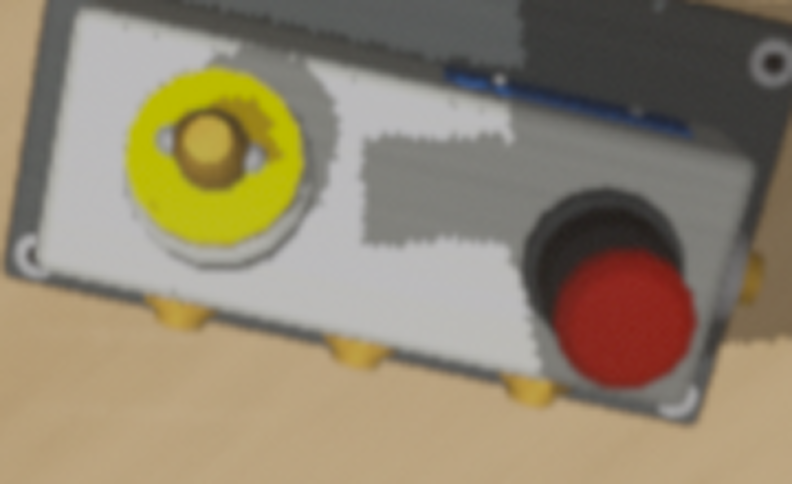

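```bash
python3 -m handwheel '[{"slide":[-0.01,0.022,0.02],"turn":6.5},{"slide":[-0.021,0.043,0.05],"turn":13},{"slide":[-0.021,0.043,0.08],"turn":13},{"slide":[-0.021,0.043,0.11],"turn":13},{"slide":[-0.021,0.043,0.13],"turn":13},{"slide":[-0.021,0.043,0.146],"turn":13},{"slide":[-0.021,0.043,0.146],"turn":13}]' 0 && python3 -m handwheel '[{"slide":[0,0,0.008],"turn":0},{"slide":[0,0,0.014],"turn":0},{"slide":[0,0,0.02],"turn":0},{"slide":[0,0,0.024],"turn":0},{"slide":[0,0,0.025],"turn":0},{"slide":[0,0,0.025],"turn":0}]'
```

```text
clock: 3.13
tool_pos: [601.6, -295.4, 111.5]
eef_rot: [[-0.604, 0.797, -0.005], [0.797, 0.604, 0.003], [0.006, -0.002, -1.0]]
ft_force: [-0.1, 1.3, -1.6]
finger_gap: -0.1
grip_force: 0.0
clock: 3.63
tool_pos: [604.9, -298.6, 91.7]
eef_rot: [[-0.603, 0.798, 0.002], [0.798, 0.603, -0.001], [-0.002, 0.002, -1.0]]
ft_force: [1.0, 1.7, 6.6]
finger_gap: 0.3
grip_force: 3.0
```

```bash
python3 -m handwheel '[{"slide":[0,0,0.003],"turn":0},{"slide":[0,0,0.006],"turn":0},{"slide":[0,0,0.006],"turn":0},{"slide":[0,0,0.006],"turn":0},{"slide":[0,0,0.006],"turn":0}]' && python3 -m handwheel '[{"slide":[0,0,0],"turn":0},{"slide":[0,0,0],"turn":0},{"slide":[0,0,0],"turn":0}]'
```

```text
clock: 4.05
tool_pos: [605.1, -298.7, 88.6]
eef_rot: [[-0.603, 0.798, 0.003], [0.798, 0.603, -0.001], [-0.003, 0.002, -1.0]]
ft_force: [-7.7, 6.7, 20.6]
finger_gap: 0.1
grip_force: 10.6
clock: 4.3
tool_pos: [605.2, -298.7, 88.6]
eef_rot: [[-0.603, 0.798, 0.003], [0.798, 0.603, -0.001], [-0.003, 0.002, -1.0]]
ft_force: [-6.9, 6.1, 21.1]
finger_gap: 0.1
grip_force: 10.5
```

```bash
python3 -m handwheel '[{"slide":[0,0,-0.02],"turn":0},{"slide":[0,0,-0.05],"turn":0},{"slide":[0.02,-0.01,-0.08],"turn":0},{"slide":[0.05,-0.04,-0.1],"turn":0},{"slide":[0.05,-0.04,-0.1],"turn":0},{"slide":[0.05,-0.04,-0.1],"turn":0},{"slide":[0.05,-0.04,-0.1],"turn":0}]'
python3 - <<'E'
from h import *
d=snap('wrist'); cv2.imwrite('pics/w2.png',d['img']); np.save('w2.npy',d,allow_pickle=True)
E
python3 -m handwheel '[{"slide":[0,-0.04,0],"turn":0},{"slide":[0,-0.08,0],"turn":0},{"slide":[0,-0.1,0],"turn":0},{"slide":[0,-0.1,0],"turn":0},{"slide":[0,-0.1,0],"turn":0},{"slide":[0,-0.1,0],"turn":0}]'
python3 - <<'E'
from h import *
d=snap('wrist'); np.save('w3.npy',d,allow_pickle=True)
e=np.load('w2.npy',allow_pickle=True).item()
cv2.imwrite('pics/w23.png',cv2.resize(np.hstack([e['img'],d['img']]),(800,300),interpolation=cv2.INTER_AREA))
E
```

```text
clock: 4.88
tool_pos: [542.0, -283.0, 184.8]
eef_rot: [[-0.602, 0.798, 0.001], [0.798, 0.602, -0.001], [-0.001, 0.001, -1.0]]
ft_force: [-0.3, -0.1, -0.0]
finger_gap: 0.0
grip_force: 0.0
clock: 5.43
tool_pos: [462.7, -342.7, 183.4]
eef_rot: [[-0.603, 0.798, -0.001], [0.798, 0.603, 0.001], [0.001, 0.0, -1.0]]
ft_force: [-0.9, 0.0, 1.2]
finger_gap: -0.1
grip_force: 0.0
```

View pics/w23.png

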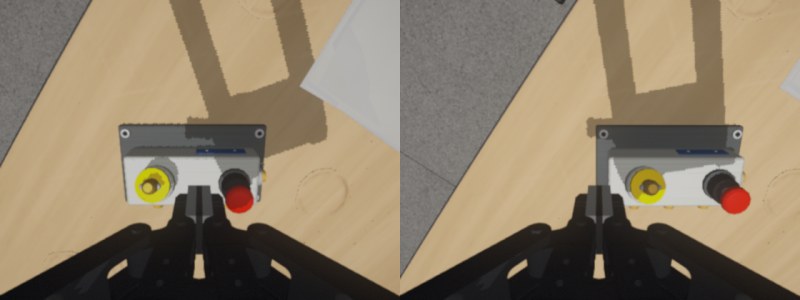

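The wrist views show (in the half-scale pair) the collar at about (152,185) and (648,184), with the brass tip in front of it at (149,187) and (652,187). The plunger is up.

Run:
```python
from h import *
d2,d3=[np.load(f'w{i}.npy',allow_pickle=True).item() for i in(2,3)]
C=[]
for d,c in((d2,(213,258)),(d3,(347,257))):
    r,el=cen(d,(20,100,50),(36,255,255),c,45);print(r,el); C.append(ray(d,r))
    x,y=c; C.append(0); cr=d['img'][y-34:y+34,x-45:x+45]
    C[-1]=cv2.resize(cr,(396,300),interpolation=cv2.INTER_CUBIC)
cv2.imwrite('pics/tips.png',np.hstack([C[1],C[3]]))
print(tri([C[0],C[2]]))
R=[cen(d,*RED,c,45)[0] for d,c in((d2,(334,276)),(d3,(469,280)))];print(R,tri([ray(d2,R[0]),ray(d3,R[1])]))
S2=[onz(d3,(2*(u-400)*.7,1.4*v),12)[:2] for u,v in((604,134),(737,134))];v=S2[1]-S2[0];print('yaw',np.arctan2(-v[0],v[1]))
S2=[onz(d2,(2*(u)*.7,1.4*v),12)[:2] for u,v in((125,133),(259.5,133))];v=S2[1]-S2[0];print('yaw',np.arctan2(-v[0],v[1]))
```

```text
[212.89485168 258.97814941] ((212.8948516845703, 258.9781494140625), (48.712127685546875, 50.029232025146484), 38.474849700927734)
[346.62286377 260.31973267] ((346.62286376953125, 260.3197326660156), (48.76375961303711, 49.9919548034668), 141.86375427246094)
(array([ 526.27750628, -342.83351446,   84.6374386 ]), [np.float64(0.08537742313875238), np.float64(0.08537742313856776)])
[array([334.56469727, 278.8303833 ]), array([469.03427124, 279.9894104 ])] (array([ 605.61590405, -298.51392333,   92.07912892]), [np.float64(0.007440117693362689), np.float64(0.007440117693231528)])
yaw -0.9210506950965108
yaw -0.9228834168521021
```

View pics/tips.png

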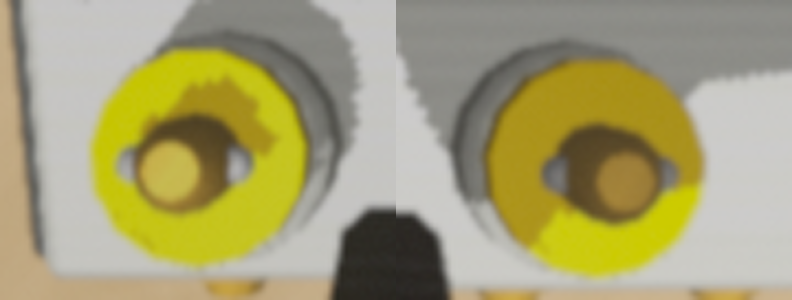

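```bash
cat >> h.py <<'E'
YAW=-0.923; my=np.array([-np.sin(YAW),np.cos(YAW),0]); mx=np.array([np.cos(YAW),np.sin(YAW),0]); az=np.array([0,0,np.cos(.35)])-mx*np.sin(.35)
E
python3 - <<'E'
from h import *
d2,d3=[np.load(f'w{i}.npy',allow_pickle=True).item() for i in(2,3)]
T,e=tri([ray(d2,(206.2,262.6)),ray(d3,(354.7,264.1))]); print('tip',T,e)
print('tip on z=108.7',onz(d2,(206.2,262.6),108.7),onz(d3,(354.7,264.1),108.7))
B2=onz(d2,(212.9,259),88);B3=onz(d3,(346.6,260.3),88);print('base',B2,B3)
print('pred tip from base', (B2+B3)/2+22*az, 'mx,my,az',mx,my,az)
c=np.array([455.2,44.5]);print(robot.observe()['joint_positions'])
E
```

```text
tip [ 521.14093954 -335.44052094  109.51287315] [np.float64(0.05456471476844287), np.float64(0.05456471476851368)]
tip on z=108.7 [ 521.26531842 -335.9143334   108.7       ] [ 521.48956274 -335.594352    108.7       ]
base [ 525.92753843 -341.25541213   88.        ] [ 524.67465379 -341.92002883   88.        ]
pred tip from base [ 520.74896524 -335.57221591  108.66619968] mx,my,az [ 0.60343063 -0.7974155   0.        ] [0.7974155  0.60343063 0.        ] [-0.20691504  0.27343203  0.93937271]
[-7.26216770e-01  9.27894185e-02  1.61625380e+00  4.82430687e-04
  1.43356787e+00 -1.37396316e+00]
```

```bash
python3 -m handwheel '[{"slide":[0.03,0.022,-0.02],"turn":0},{"slide":[0.06,0.044,-0.03],"turn":0},{"slide":[0.09,0.067,-0.03],"turn":0},{"slide":[0.12,0.091,-0.03],"turn":0},{"slide":[0.15,0.115,-0.03],"turn":0},{"slide":[0.18,0.138,-0.03],"turn":0},{"slide":[0.21,0.162,-0.03],"turn":0},{"slide":[0.24,0.185,-0.03],"turn":0}]' 0.7 40 && python3 -m handwheel '[{"slide":[0.03,0.02,0],"turn":0},{"slide":[0.03,0.042,0],"turn":0},{"slide":[0.03,0.042,0],"turn":0},{"slide":[0.03,0.042,0],"turn":0}]'
python3 - <<'E'
from h import *
d=snap('wrist'); np.save('w4.npy',d,allow_pickle=True);cv2.imwrite('pics/w4.png',d['img'])
print(proj(d,(455,44.5,84)))
p=proj(d,(455,44.5,84)).astype(int);r,el=cen(d,(105,120,40),(130,255,255),tuple(map(int,p)),60);print(r,el,onz(d,r,84),onz(d,r,82))
a=snap('scene');b=snap('top')
print(tri([ray(d,r),ray(a,(246,227.7)),ray(b,(267.5,244.1))]))
E
```

```text
clock: 6.15
tool_pos: [465.2, -37.0, 214.4]
eef_rot: [[-0.604, 0.797, 0.0], [0.797, 0.604, 0.0], [-0.0, 0.001, -1.0]]
ft_force: [0.8, 0.2, -0.7]
finger_gap: 59.8
grip_force: 0.0
clock: 6.48
tool_pos: [480.8, 11.2, 214.1]
eef_rot: [[-0.606, 0.795, -0.001], [0.795, 0.606, 0.0], [0.0, -0.0, -1.0]]
ft_force: [-0.4, -1.2, -0.7]
finger_gap: 60.0
grip_force: 0.0
[278.12342854 145.10664469]
[280.67803955 144.74395752] ((280.67803955078125, 144.74395751953125), (35.32190704345703, 36.571266174316406), 151.9536895751953) [456.36996051  45.89057949  84.        ] [456.5249628   45.70348738  82.        ]
(array([455.95005046,  45.16697917,  79.57879888]), [np.float64(0.8226245776026578), np.float64(0.9196970633226715), np.float64(0.8929160317570995)])
```

View pics/w4.png

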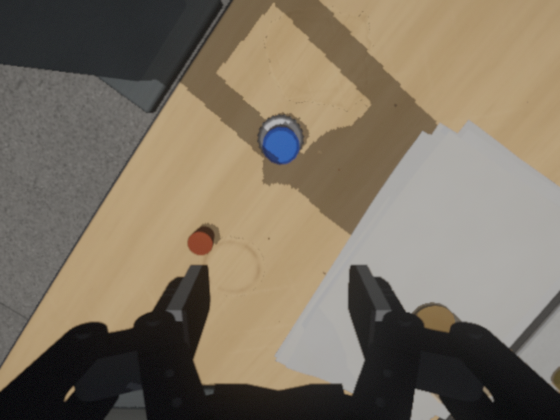

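The coupler's cap is at (281,145), which puts it at (456, 45.5), and it is clear of the stopper at (201,243).

```bash
python3 -m handwheel '[{"slide":[0.03,0.001,0.01],"turn":0},{"slide":[0.042,0.001,0.04],"turn":0},{"slide":[0.042,0.001,0.07],"turn":0},{"slide":[0.042,0.001,0.1],"turn":0},{"slide":[0.042,0.001,0.13],"turn":0},{"slide":[0.042,0.001,0.15],"turn":0},{"slide":[0.042,0.001,0.164],"turn":0},{"slide":[0.042,0.001,0.168],"turn":0}]' && python3 -m handwheel '[{"slide":[0,0,0],"turn":0},{"slide":[0,0,0],"turn":0},{"slide":[0,0,0],"turn":0}]' && python3 -m handwheel '[{"slide":[0,0,0],"turn":0},{"slide":[0,0,0],"turn":0},{"slide":[0,0,0],"turn":0},{"slide":[0,0,0],"turn":0},{"slide":[0,0,0],"turn":0}]' 0 40
```

```text
clock: 7.3
tool_pos: [453.5, 42.5, 43.4]
eef_rot: [[-0.601, 0.799, -0.005], [0.799, 0.601, -0.0], [0.003, -0.004, -1.0]]
ft_force: [-0.1, 0.5, 0.1]
finger_gap: 59.6
grip_force: 0.0
clock: 7.55
tool_pos: [457.1, 43.1, 47.8]
eef_rot: [[-0.602, 0.798, 0.002], [0.798, 0.602, -0.0], [-0.001, 0.002, -1.0]]
ft_force: [0.5, -0.6, 0.7]
finger_gap: 59.5
grip_force: 0.0
clock: 7.97
tool_pos: [456.6, 43.4, 47.2]
eef_rot: [[-0.603, 0.798, 0.002], [0.798, 0.603, -0.0], [-0.001, 0.001, -1.0]]
ft_force: [0.3, -0.9, 6.8]
finger_gap: 26.7
grip_force: 39.0
```

```bash
python3 -m handwheel '[{"slide":[0,0,-0.03],"turn":0},{"slide":[0,0,-0.065],"turn":0},{"slide":[-0.015,-0.008,-0.1],"turn":0},{"slide":[-0.045,-0.023,-0.12],"turn":0},{"slide":[-0.08,-0.041,-0.133],"turn":0},{"slide":[-0.115,-0.059,-0.133],"turn":0},{"slide":[-0.15,-0.077,-0.133],"turn":0},{"slide":[-0.185,-0.095,-0.133],"turn":0}]' && python3 -m handwheel '[{"slide":[-0.035,-0.018,0],"turn":0},{"slide":[-0.07,-0.036,0],"turn":0},{"slide":[-0.1,-0.052,0],"turn":0},{"slide":[-0.13,-0.067,0],"turn":0},{"slide":[-0.15,-0.078,0],"turn":0},{"slide":[-0.158,-0.082,0],"turn":0},{"slide":[-0.158,-0.082,0],"turn":0},{"slide":[-0.158,-0.082,0],"turn":0}]'
python3 - <<'E'
from h import *
s=robot.observe();print(s['tool_pos'],s['grip_force'],s['ft_force'])
a=snap('scene');w=snap('wrist')
A=cv2.resize(a['img'][180:330,330:480],(400,400),interpolation=cv2.INTER_CUBIC)
cv2.imwrite('pics/pre.png',np.hstack([A,w['img'][10:410,80:480]]))
E
```

```text
clock: 8.63
tool_pos: [491.5, -163.2, 179.4]
eef_rot: [[-0.603, 0.798, 0.0], [0.798, 0.603, -0.0], [-0.0, 0.0, -1.0]]
ft_force: [0.8, 0.2, -2.3]
finger_gap: 26.7
grip_force: 40.2
clock: 9.3
tool_pos: [521.0, -336.3, 178.5]
eef_rot: [[-0.602, 0.798, -0.001], [0.798, 0.602, 0.002], [0.002, -0.0, -1.0]]
ft_force: [0.4, 0.4, -3.0]
finger_gap: 27.2
grip_force: 40.2
[ 521.02112609 -336.29954398  178.45609833] 40.20801544189453 [ 0.35684673  0.40494698 -3.01239027]
```

View pics/pre.png

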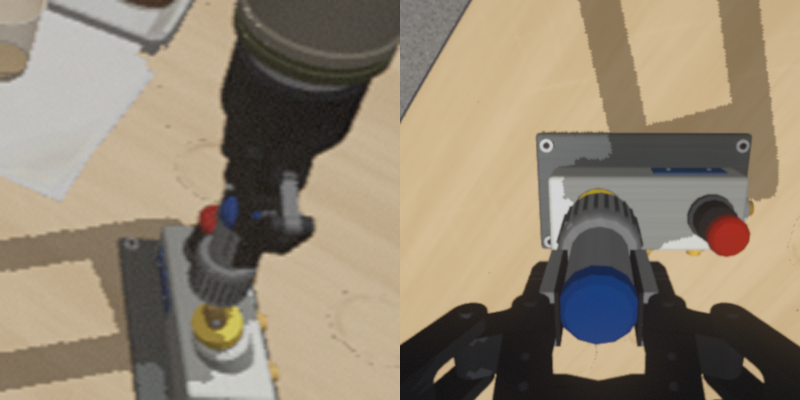

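The coupler hangs vertical in the fingers, just above the brass tip and clear of the plunger. Next I lower it over the tip.

```bash
python3 -m handwheel '[{"slide":[-0.001,0,0.01],"turn":0},{"slide":[-0.001,0,0.02],"turn":0},{"slide":[-0.001,0,0.025],"turn":0},{"slide":[-0.001,0,0.03],"turn":0},{"slide":[-0.001,0,0.034],"turn":0},{"slide":[-0.001,0,0.034],"turn":0},{"slide":[-0.001,0,0.034],"turn":0}]' 0 25
```

```text
clock: 9.98
tool_pos: [521.9, -337.6, 145.0]
eef_rot: [[-0.603, 0.798, -0.0], [0.798, 0.603, 0.0], [0.0, -0.0, -1.0]]
ft_force: [0.1, 1.0, -2.2]
finger_gap: 27.1
grip_force: 40.3
```

```bash
python3 -m handwheel '[{"slide":[0.003,0,0.0005],"turn":0},{"slide":[0.006,0,0.001],"turn":0},{"slide":[0.009,0,0.002],"turn":0},{"slide":[0.012,0,0.004],"turn":0},{"slide":[0.015,0,0.006],"turn":0},{"slide":[0.018,0,0.008],"turn":0},{"slide":[0.018,0,0.009],"turn":0},{"slide":[0.018,0,0.009],"turn":0}]' 0 20
```

```text
clock: 10.65
tool_pos: [513.1, -325.3, 139.7]
eef_rot: [[-0.603, 0.798, 0.006], [0.798, 0.603, -0.005], [-0.007, 0.002, -1.0]]
ft_force: [2.9, -3.6, 4.8]
finger_gap: 27.0
grip_force: 41.0
```

```bash
cat >> h.py <<'E'
def tilt(h=69.,xo=1.8,d=None):
    s=robot.observe(); d=d or snap('wrist'); r,el=cen(d,(105,120,30),(130,255,255),(280,300),120)
    tx=np.array(s['eef_rot'])[:,0]; P=np.array(s['tool_pos'])+xo*tx+np.array([0,0,h-47.2])
    out=[]
    for th in np.arange(-.1,.6,.01):
        a=np.array([0,0,np.cos(th)])+tx*np.sin(th); out.append((abs(proj(d,P+(84-h)*a)[1]-r[1]),th))
    print('cap',r,'axes',el[1],'tilt',min(out)); return d
E
python3 - <<'E'
from h import *
p=cv2.imread('pics/pre.png')[:,400:]; r,el=cen({'img':p},(105,120,30),(130,255,255),(200,290),120);print('pre cap',r+[80,10],el[1])
d=tilt()
s=robot.observe();P=np.array(s['tool_pos'])+1.8*np.array(s['eef_rot'])[:,0]+[0,0,36.8];print('vertical would be',proj(d,P))
a=snap('scene');cv2.imwrite('pics/a1.png',np.hstack([cv2.resize(a['img'][210:330,350:470],(400,400),interpolation=cv2.INTER_CUBIC),d['img'][10:410,80:480]]))
E
```

```text
pre cap [278.44667053 314.22625732] (76.99168395996094, 81.79006958007812)
cap [278.43621826 313.61639404] axes (80.85535430908203, 81.32046508789062) tilt (np.float64(0.05427491641114557), np.float64(0.2499999999999998))
vertical would be [278.06191771 323.7583059 ]
```

Run:
```python
import cv2,numpy as np
p=cv2.imread('pics/pre.png')[:,400:];q=cv2.imread('pics/a1.png')[:,400:]
for n,i in(('pre',p),('now',q)):
    h=cv2.cvtColor(i,cv2.COLOR_BGR2HSV); print(n,[(y+10,)+tuple(int(v) for v in np.median(h[y:y+4,188:208].reshape(-1,3),0)) for y in range(150,264,6)])
```

```text
pre [(160, 80, 7, 109), (166, 80, 5, 101), (172, 45, 5, 69), (178, 24, 12, 90), (184, 30, 11, 101), (190, 30, 9, 148), (196, 25, 10, 143), (202, 23, 81, 98), (208, 15, 5, 71), (214, 30, 4, 72), (220, 0, 3, 81), (226, 0, 2, 108), (232, 30, 2, 129), (238, 0, 3, 79), (244, 105, 3, 78), (250, 0, 3, 78), (256, 120, 3, 78), (262, 120, 3, 78), (268, 120, 3, 78)]
now [(160, 18, 80, 192), (166, 45, 5, 100), (172, 70, 7, 115), (178, 30, 7, 77), (184, 30, 7, 72), (190, 30, 4, 71), (196, 45, 4, 71), (202, 30, 11, 88), (208, 24, 11, 94), (214, 30, 10, 101), (220, 30, 8, 149), (226, 30, 8, 133), (232, 60, 4, 71), (238, 45, 3, 84), (244, 135, 2, 142), (250, 120, 2, 130), (256, 120, 3, 74), (262, 120, 3, 75), (268, 120, 7, 74)]
```

```bash
cat >> h.py <<'E'
def ringpred(d,s,h=69.,xo=1.8):
    tx=np.array(s['eef_rot'])[:,0];P=np.array(s['tool_pos'])+xo*tx+np.array([0,0,h-47.2])
    for th in np.arange(0,.56,.05):
        a=np.array([0,0,np.cos(th)])+tx*np.sin(th);q=tx*np.cos(th)-np.array([0,0,np.sin(th)])
        print(round(th,2),[proj(d,P+(z-h)*a+r*q)[1].round(0) for z,r in((0,19),(36,17.5),(84,14),(84,0),(84,-14))])
E
python3 - <<'E'
from h import *
d=snap('wrist');ringpred(d,robot.observe())
E
```

```text
0.0 [np.float64(202.0), np.float64(227.0), np.float64(288.0), np.float64(324.0), np.float64(357.0)]
0.05 [np.float64(207.0), np.float64(230.0), np.float64(285.0), np.float64(322.0), np.float64(357.0)]
0.1 [np.float64(213.0), np.float64(233.0), np.float64(282.0), np.float64(320.0), np.float64(356.0)]
0.15 [np.float64(219.0), np.float64(236.0), np.float64(279.0), np.float64(318.0), np.float64(355.0)]
0.2 [np.float64(224.0), np.float64(239.0), np.float64(276.0), np.float64(316.0), np.float64(354.0)]
0.25 [np.float64(230.0), np.float64(242.0), np.float64(273.0), np.float64(314.0), np.float64(353.0)]
0.3 [np.float64(236.0), np.float64(245.0), np.float64(271.0), np.float64(311.0), np.float64(352.0)]
0.35 [np.float64(242.0), np.float64(249.0), np.float64(268.0), np.float64(309.0), np.float64(350.0)]
0.4 [np.float64(248.0), np.float64(252.0), np.float64(266.0), np.float64(307.0), np.float64(349.0)]
0.45 [np.float64(254.0), np.float64(255.0), np.float64(263.0), np.float64(305.0), np.float64(347.0)]
0.5 [np.float64(260.0), np.float64(259.0), np.float64(261.0), np.float64(302.0), np.float64(345.0)]
0.55 [np.float64(266.0), np.float64(263.0), np.float64(259.0), np.float64(300.0), np.float64(343.0)]
```

```bash
python3 -m handwheel '[{"slide":[0.003,0,0.001],"turn":0},{"slide":[0.002,0,0.003],"turn":0},{"slide":[0.0015,0,0.005],"turn":0},{"slide":[0.001,0,0.007],"turn":0},{"slide":[0,0,0.009],"turn":0},{"slide":[-0.001,0,0.011],"turn":0},{"slide":[-0.001,0,0.011],"turn":0}]' 0 40
python3 - <<'E'
from h import *
s=robot.observe();d=tilt();h=cv2.cvtColor(d['img'],cv2.COLOR_BGR2HSV)
print([(y,)+tuple(int(v) for v in np.median(h[y:y+3,268:288].reshape(-1,3),0)) for y in range(215,275,4)])
E
```

```text
clock: 11.38
tool_pos: [513.6, -326.0, 128.1]
eef_rot: [[-0.603, 0.798, 0.005], [0.798, 0.603, -0.004], [-0.007, 0.001, -1.0]]
ft_force: [2.2, -1.8, 2.1]
finger_gap: 26.9
grip_force: 40.5
cap [278.38150024 313.41531372] axes (80.97471618652344, 81.60494995117188) tilt (np.float64(0.17170551889148555), np.float64(0.2499999999999998))
[(215, 30, 11, 95), (219, 30, 11, 103), (223, 30, 9, 143), (227, 30, 8, 154), (231, 30, 8, 151), (235, 30, 6, 78), (239, 95, 3, 73), (243, 105, 3, 84), (247, 120, 2, 130), (251, 120, 2, 149), (255, 120, 2, 126), (259, 120, 3, 73), (263, 120, 3, 73), (267, 120, 3, 74), (271, 111, 71, 72)]
```

```bash
python3 -m handwheel '[{"slide":[-0.0005,0,0.002],"turn":0},{"slide":[-0.001,0,0.004],"turn":0},{"slide":[-0.0015,0,0.006],"turn":0},{"slide":[-0.002,0,0.007],"turn":0},{"slide":[-0.002,0,0.007],"turn":0},{"slide":[-0.002,0,0.007],"turn":0}]' 0 60
```

```text
clock: 11.93
tool_pos: [514.7, -326.9, 124.2]
eef_rot: [[-0.603, 0.798, 0.005], [0.798, 0.603, -0.004], [-0.006, 0.001, -1.0]]
ft_force: [-9.0, 5.5, 29.8]
finger_gap: 26.8
grip_force: 61.8
```

Run:
```python
from h import *
s=robot.observe();d=tilt();h=cv2.cvtColor(d['img'],cv2.COLOR_BGR2HSV)
print([(y,)+tuple(int(v) for v in np.median(h[y:y+3,268:288].reshape(-1,3),0)) for y in range(215,275,4)])
ringpred(d,s); a=snap('scene')
print('seated mouth centre/ base scene px',proj(a,(525.7,-341.5,88.3)))
cv2.imwrite('pics/seat.png',np.hstack([cv2.resize(a['img'][260:330,375:445],(400,400),interpolation=cv2.INTER_CUBIC),d['img'][10:410,80:480]]))
```

```text
cap [278.46569824 313.2064209 ] axes (80.57038116455078, 81.65135192871094) tilt (np.float64(0.11647744649621927), np.float64(0.2599999999999998))
[(215, 30, 11, 96), (219, 30, 9, 103), (223, 30, 9, 144), (227, 30, 8, 155), (231, 30, 8, 152), (235, 30, 5, 79), (239, 90, 3, 73), (243, 15, 3, 84), (247, 120, 2, 130), (251, 120, 2, 149), (255, 120, 2, 126), (259, 120, 3, 73), (263, 120, 3, 74), (267, 120, 3, 74), (271, 112, 75, 72)]
0.0 [np.float64(202.0), np.float64(227.0), np.float64(288.0), np.float64(324.0), np.float64(357.0)]
0.05 [np.float64(208.0), np.float64(230.0), np.float64(285.0), np.float64(322.0), np.float64(357.0)]
0.1 [np.float64(213.0), np.float64(233.0), np.float64(282.0), np.float64(320.0), np.float64(356.0)]
0.15 [np.float64(219.0), np.float64(236.0), np.float64(279.0), np.float64(318.0), np.float64(355.0)]
0.2 [np.float64(225.0), np.float64(239.0), np.float64(276.0), np.float64(316.0), np.float64(354.0)]
0.25 [np.float64(230.0), np.float64(242.0), np.float64(273.0), np.float64(314.0), np.float64(353.0)]
0.3 [np.float64(236.0), np.float64(245.0), np.float64(271.0), np.float64(311.0), np.float64(352.0)]
0.35 [np.float64(242.0), np.float64(249.0), np.float64(268.0), np.float64(309.0), np.float64(350.0)]
0.4 [np.float64(248.0), np.float64(252.0), np.float64(266.0), np.float64(307.0), np.float64(349.0)]
0.45 [np.float64(254.0), np.float64(256.0), np.float64(263.0), np.float64(305.0), np.float64(347.0)]
0.5 [np.float64(260.0), np.float64(259.0), np.float64(261.0), np.float64(302.0), np.float64(345.0)]
0.55 [np.float64(266.0), np.float64(263.0), np.float64(259.0), np.float64(300.0), np.float64(343.0)]
seated mouth centre/ base scene px [411.17678923 298.92536412]
```

View pics/seat.png

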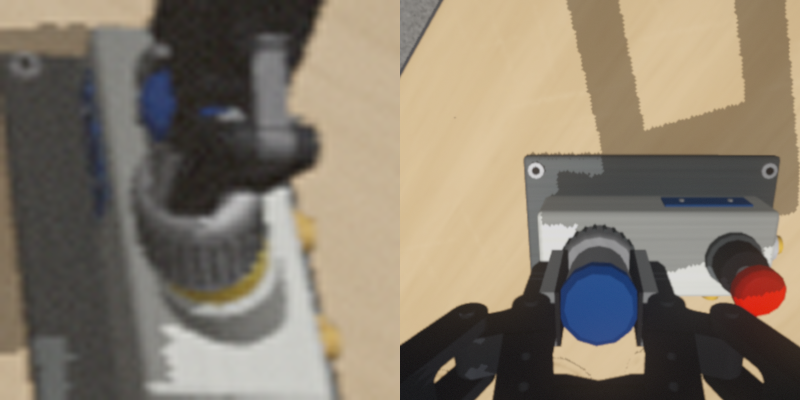

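```bash
python3 -m handwheel '[{"slide":[-0.0005,0,0.0015],"turn":0},{"slide":[-0.001,0,0.003],"turn":0},{"slide":[-0.001,0,0.003],"turn":0},{"slide":[-0.001,0,0.003],"turn":0}]' 0 100 && python3 -m handwheel '[{"slide":[0.001,0,-0.004],"turn":0},{"slide":[0.001,0,-0.004],"turn":0},{"slide":[0.001,0,-0.004],"turn":0}]' && python3 -m handwheel '[{"slide":[0.001,0,-0.003],"turn":0},{"slide":[0.001,0,-0.003],"turn":0},{"slide":[0.001,0,-0.003],"turn":0}]'
```

```text
clock: 12.37
tool_pos: [515.1, -327.3, 124.2]
eef_rot: [[-0.603, 0.798, 0.004], [0.798, 0.603, -0.003], [-0.005, 0.001, -1.0]]
ft_force: [-21.2, 15.8, 51.5]
finger_gap: 26.0
grip_force: 97.2
clock: 12.62
tool_pos: [514.6, -327.0, 124.6]
eef_rot: [[-0.603, 0.798, 0.005], [0.798, 0.603, -0.004], [-0.006, 0.001, -1.0]]
ft_force: [-5.5, 4.3, 23.8]
finger_gap: 25.8
grip_force: 99.2
clock: 12.87
tool_pos: [514.2, -326.5, 125.8]
eef_rot: [[-0.603, 0.798, 0.005], [0.798, 0.603, -0.004], [-0.006, 0.001, -1.0]]
ft_force: [1.0, -1.4, 11.1]
finger_gap: 25.8
grip_force: 97.9
```

```bash
python3 -m handwheel '[{"slide":[0.001,0,-0.002],"turn":0},{"slide":[0.001,0,-0.002],"turn":0}]' 0 40 && python3 -m handwheel '[{"slide":[0,0,0],"turn":0},{"slide":[0,0,0],"turn":0},{"slide":[0,0,0],"turn":0},{"slide":[0,0,0],"turn":0}]' 0.45
cat > m.py <<'E'
from h import *
s=robot.observe();d=snap('wrist');h=cv2.cvtColor(d['img'],cv2.COLOR_BGR2HSV)
print('cap',cen(d,(105,120,30),(130,255,255),(280,300),120)[0],[(y,int(np.median(h[y:y+2,268:288,2]))) for y in range(226,276,2)])
E
python3 m.py && python3 -m handwheel '[{"slide":[0,0,0],"turn":0},{"slide":[0,0,0],"turn":0},{"slide":[0,0,0],"turn":0},{"slide":[0,0,0],"turn":0},{"slide":[0,0,0],"turn":0}]' 0 60 && python3 m.py
```

```text
clock: 13.03
tool_pos: [513.7, -326.0, 127.2]
eef_rot: [[-0.603, 0.798, 0.005], [0.798, 0.603, -0.005], [-0.007, 0.002, -1.0]]
ft_force: [3.7, -4.6, 7.0]
finger_gap: 26.0
grip_force: 97.0
clock: 13.37
tool_pos: [511.2, -323.6, 123.7]
eef_rot: [[-0.603, 0.798, -0.001], [0.798, 0.603, 0.001], [0.002, -0.0, -1.0]]
ft_force: [0.2, 0.2, -1.5]
finger_gap: 38.5
grip_force: 0.0
cap [279.76278687 313.46173096] [(226, 97), (228, 109), (230, 133), (232, 146), (234, 152), (236, 155), (238, 154), (240, 152), (242, 149), (244, 113), (246, 75), (248, 76), (250, 83), (252, 98), (254, 138), (256, 152), (258, 153), (260, 151), (262, 121), (264, 73), (266, 72), (268, 73), (270, 73), (272, 75), (274, 98)]
clock: 13.83
tool_pos: [511.6, -323.8, 124.0]
eef_rot: [[-0.603, 0.798, -0.0], [0.798, 0.603, 0.001], [0.001, 0.0, -1.0]]
ft_force: [0.3, 1.1, -0.6]
finger_gap: 26.8
grip_force: 58.9
cap [278.30700684 312.07421875] [(226, 99), (228, 119), (230, 139), (232, 148), (234, 153), (236, 154), (238, 152), (240, 150), (242, 141), (244, 86), (246, 74), (248, 78), (250, 88), (252, 117), (254, 148), (256, 151), (258, 151), (260, 142), (262, 85), (264, 72), (266, 71), (268, 72), (270, 72), (272, 90), (274, 104)]
```

```bash
python3 -m handwheel '[{"slide":[0,0,0],"turn":0},{"slide":[0,0,0],"turn":0},{"slide":[0.001,0,-0.003],"turn":0},{"slide":[0.001,0,-0.005],"turn":0},{"slide":[0.001,0,-0.005],"turn":0}]' 0.45 && python3 -m handwheel '[{"slide":[0,0,0],"turn":0},{"slide":[0,0,0],"turn":0},{"slide":[0,0,0],"turn":0},{"slide":[0,0,0],"turn":0},{"slide":[0,0,0],"turn":0}]' 0 80 && python3 -m handwheel '[{"slide":[-0.0007,0,0.002],"turn":0},{"slide":[-0.0014,0,0.004],"turn":0},{"slide":[-0.002,0,0.006],"turn":0},{"slide":[-0.003,0,0.008],"turn":0},{"slide":[-0.003,0,0.008],"turn":0},{"slide":[-0.003,0,0.008],"turn":0},{"slide":[-0.003,0,0.008],"turn":0}]'
```

```text
clock: 14.3
tool_pos: [511.5, -323.8, 130.3]
eef_rot: [[-0.603, 0.798, 0.001], [0.798, 0.603, -0.001], [-0.001, 0.0, -1.0]]
ft_force: [0.1, -1.1, 1.0]
finger_gap: 38.5
grip_force: 0.0
clock: 14.72
tool_pos: [511.5, -323.6, 129.8]
eef_rot: [[-0.603, 0.798, 0.001], [0.798, 0.603, -0.001], [-0.001, 0.0, -1.0]]
ft_force: [0.9, 0.0, 3.7]
finger_gap: 26.2
grip_force: 78.4
clock: 15.3
tool_pos: [513.0, -325.1, 126.5]
eef_rot: [[-0.603, 0.798, 0.0], [0.798, 0.603, 0.0], [0.0, 0.0, -1.0]]
ft_force: [-17.4, 16.3, 39.5]
finger_gap: 25.9
grip_force: 82.7
```

```bash
python3 -m handwheel '[{"slide":[0.001,0,-0.001],"turn":0},{"slide":[0.0015,0,-0.002],"turn":0},{"slide":[0.0015,0,-0.002],"turn":0},{"slide":[0.0015,0,-0.002],"turn":0},{"slide":[0.0015,0,-0.002],"turn":0},{"slide":[0.0015,0,-0.002],"turn":0}]'
python3 - <<'E'
from h import *
s=robot.observe();d=snap('wrist');h=cv2.cvtColor(d['img'],cv2.COLOR_BGR2HSV)
print('cap',cen(d,(105,120,30),(130,255,255),(280,300),120)[0],[(y,int(np.median(h[y:y+2,268:288,2]))) for y in range(220,276,2)])
tx=np.array(s['eef_rot'])[:,0];M=np.array([525.7,-341.5,88.3])-8*az
for th in np.arange(.2,.51,.05):
    a=np.array([0,0,np.cos(th)])+tx*np.sin(th);q=tx*np.cos(th)-np.array([0,0,np.sin(th)])
    print(round(th,2),[proj(d,M+z*a+r*q)[1].round(0) for z,r in((36,20.5),(36,14),(84,14),(84,0))])
h,_=cen(snap('wrist'),*RED,(440,300),90);print('red',h,proj(d,(605,-298.5,99)))
E
```

```text
clock: 15.8
tool_pos: [512.5, -324.7, 126.5]
eef_rot: [[-0.603, 0.798, 0.001], [0.798, 0.603, -0.001], [-0.001, 0.001, -1.0]]
ft_force: [-6.8, 7.2, 24.0]
finger_gap: 26.6
grip_force: 80.2
cap [278.59658813 302.89944458] [(220, 94), (222, 95), (224, 109), (226, 133), (228, 144), (230, 150), (232, 153), (234, 151), (236, 149), (238, 136), (240, 96), (242, 75), (244, 81), (246, 97), (248, 138), (250, 149), (252, 150), (254, 147), (256, 105), (258, 71), (260, 71), (262, 71), (264, 83), (266, 102), (268, 103), (270, 105), (272, 127), (274, 141)]
0.2 [np.float64(257.0), np.float64(270.0), np.float64(307.0), np.float64(345.0)]
0.25 [np.float64(253.0), np.float64(266.0), np.float64(295.0), np.float64(334.0)]
0.3 [np.float64(249.0), np.float64(262.0), np.float64(282.0), np.float64(322.0)]
0.35 [np.float64(245.0), np.float64(258.0), np.float64(270.0), np.float64(310.0)]
0.4 [np.float64(241.0), np.float64(254.0), np.float64(258.0), np.float64(298.0)]
0.45 [np.float64(237.0), np.float64(251.0), np.float64(246.0), np.float64(286.0)]
0.5 [np.float64(234.0), np.float64(247.0), np.float64(235.0), np.float64(274.0)]
red [436.29064941 303.20828247] [440.59943268 309.73093417]
```

```bash
python3 -c "
from plant import robot
print(robot.close_job())"
```

```text
the job is handed in; nothing more can be done
None
```

I pressed the vent plunger to its stop and let it spring back, then snapped the coupler home on the nipple. I handed the job in still gripping the coupler (about 80 N) and pressing it with roughly 26 N against the fully lowered collar; no verdict came back.

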